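# Fit the change gear on the splined shaft and hold it home against its spring

### The arm

A 6-joint arm with a two-finger parallel gripper is mounted at the origin on the work surface. World frame = base frame: x ahead of the robot, y to its left, z up, the work surface at z = 0. Lengths are in m, angles in degrees, forces in N, time in s.
With the tool pointing down it reaches from about 0.4 to 0.825 m from the base axis. Payload 7 kg.
Tool frame: the origin (TCP) lies midway between the tips of the shut fingers; the grasp point (between the pads) lies 19 mm behind it; x points along the fingers, z is the direction in which the jaws open and shut, and the axes are right-handed (so a half turn about x gives the same grasp; the last joint's range is limited). The gripper opens to 88 mm and grips with 3 to 60 N. Pads are 19 mm wide; open, the fingers measure 130 mm over their backs; the gripper's body (78 mm by 193 mm) begins 47 mm behind the grasp point.
Start: joints at [-52.019, 20.546, 0.682, 0, -70.136, -16.507], TCP at [0.247, -0.628, 0.227] pointing down, gripper open.
Joint ranges: [-176.03, 176.03], [-82.01, 121.73], [-58.28, 71.71], [-173.87, 95.51], [-174.79, -0.11], [-173.66, 173.66]. Speed limits (degrees/s): [136.94, 136.94, 172.46, 180, 180, 180].

### API

Orientations are given as [roll, pitch, yaw] about the fixed x, y, z axes, in that order (R = Rz(yaw) Ry(pitch) Rx(roll)).
In Python, from plant import get_state, capture, close_job gives the robot as it stands.
- The arm moves only by the tool play_rows, never from a script. Its argument "series" is one flat list of numbers, 4 for each row, row after row: the shift along the tool's x, y, z in m, then the turn about the tool's x in rad. In form: [tx, ty, tz, spin, tx, ty, tz, spin, ...]. A call has exactly 5 rows; each row shifts and turns the commanded pose from where the row before left it, along the tool's axes as they then stand; what a row does not reach is not made up. A row lasts 1/12 s, in which the tool goes at most 41.7 mm and 7.16 degrees, less where a joint would pass 70% of its speed; a pose out of reach is approached as far as the arm can. A call is refused whole if a number of a shift passes 0.0417 or a number of a turn 0.125, either way. A call with a gripper value outside its range is refused whole. "jaw" is the opening in per cent of the stroke, from 0 (shut) to 100 (fully open), set as the call begins (left out, the last holds). The fingers move at their own pace and stop on an object; "squeeze" is the grip in N (left out, the last holds). Time passes only in rows, so rows that do not move let the fingers close, or fill a call up. It gives the time, the measured TCP pose, the force and the opening at its end, in the units of the state.
- get_state(): the state, without advancing time (a new reading comes with each control period).
- capture(name): name is "side" or "top" or "wrist"; returns a dict with "img" (400x640x3 uint8, blue, green, red), "K" (3x3 intrinsics, pixels), "world_from_camera" (4x4, takes a point from camera to world coordinates). Camera axes: x right, y down, z forward; pixel columns grow to the right and rows downward; lengths in m; the calibration is good to about 2 mm. The wrist camera is an equidistant fisheye: a pixel r from the principal point sees the ray r / f radians off the axis. A picture is of the moment at which its call begins. There is no depth.
- close_job(): hands the job in, once; it reports no verdict.
The state is a dict: "time_s": time; "joints": joint angles; "qd": joint speeds; "joint_torque": joint torques, N m; "tcp_pos": TCP position; "eef_rot": TCP orientation; "contact_force": force on the tool from outside, world axes, zero at the start; "moment": the same for the moment, N m; "gripper_width": finger opening in m.
Only numpy, scipy, OpenCV 4.12 (cv2) and the standard library are available. Lean on these libraries where they do the work, as an engineer would, in place of code of your own. Each camera call takes 0.05 s, during which the arm holds its last target.

### The job

Swing the lid of the dial machine's gear case right open until it rests on its stop, then take the brass gear from the bench, lower it hub-up onto the splined shaft in the case, turn it until the splines mesh and slide it fully home on the shaft's shoulder, squeezing the spring washer under it. Finish while still holding the gear there: keep pressing it down, do not let go, because the retaining clip is put on next. Leave everything else on the bench where it is.

Things in the scene. Friction and masses are not known exactly. Their poses are not given: they have to be found in the camera images.
- machine: bench dial machine, fixed; origin under the centre of its grey gear case, x along the case away from the robot, y to the hinge side. Case 210 (x) x 170 (y) mm, rim 90 mm above the bench, walls 6 mm, cavity floor at 30 mm. A motor 85 mm high lies outside, below the hinge; the dial, 114 mm high, stands beyond the case in +x. Inside are other gears, up to 58 mm above the bench, over 55 mm from the splined shaft.
- lid (a joint): opening angle of the case's grey lid, rad: 0 shut, 1.9 (109 degrees, leaning back past upright) on its stop. It starts shut or up to 0.12 open. The hinge is stiff: the lid stays wherever it is left; lifting at the handle takes about 4 N.
- lid_handle (a point): centre of the lid's black round bar handle, standing 10 mm out past its free edge: bar 12 mm thick, 110 mm between its posts, parallel to the hinge, over 32 mm clear of the lid, 135 mm above the bench when shut. Axes of the lid: x along the bar, y from handle towards hinge, z out of the lid's top face (up when shut).
- lid_hinge (a point): middle of the lid's hinge line, along the case rim on the robot's left, 93 mm above the bench; axes turn with the lid, as for lid_handle. The bar's centre lies at (0, -188, 42) mm in these axes; as the lid opens it swings up and over about x (a negative turn about x).
- shaft_home (a point): on the axis of the upright splined steel shaft, at its shoulder (40 mm above the bench) where the gear's underside sits when home; 30 mm to the robot's side of the case's centre. The shaft does not turn; its angle varies. Four splines along +x, +y, -x, -y: 6 mm wide, 24 mm across, rounded tops 31 mm above this point. Above them plain, 15 mm thick, with a cone end from 41 to 49 mm. Shoulder 33 mm across.
- washer (a joint): how far the sprung washer round the foot of the shaft is pressed down, m: 0 free (its top 5 mm above the shoulder), 0.005 when the gear sits on the shoulder. The spring pushes up with 8 N when free, 14 N at 5 mm: more than the gear's weight, so the gear rises when let go.
- gear_mid (a point): middle of the loose brass gear, 36 mm high, lying hub up. Toothed rim 64 mm across, 12 mm high; on it the hub, 24 mm high, 40 mm across, with two flats 32 mm apart, 24 mm long, facing +y and -y. The bore goes through: 18.4 mm with four slots along +x, +y, -x, -y, 8.6 mm wide, 27 mm across: meshes every quarter turn with 1.3 mm play each side. z up. 0.26 to 0.4 kg.
- nylon_gear: bystander, to be left alone: white nylon gear, 56 mm across, 26 mm high, plain round bore; origin at the centre of its underside
- steel_gear: bystander, to be left alone: dark steel gear, 60 mm across, 26 mm high, plain round bore; origin at the centre of its underside
- grease_tin: bystander, to be left alone: small jar of grease, 62 mm across, 42 mm high, green cap; origin at the centre of its underside
- tape_roll: bystander, to be left alone: roll of red tape standing on its flat side, 90 mm across, 48 mm high; origin at the centre of its underside
- screwdriver: bystander, to be left alone: screwdriver lying down, 190 mm long; origin at the centre of its underside
- spanner: bystander, to be left alone: open-ended spanner lying down, 170 mm long; origin at the centre of its underside
- clip_tray: bystander, to be left alone: open yellow tray of retaining clips, 100 x 75 x 28 mm high; origin at the centre of its underside

How it is judged (in metres and radians):
On the way, in this order (a step that is already met when the one before it is completed fails the run):
1. the lid is open on its stop (value of joint lid above 1.8 rad), for 0.2 s.
2. the gear is on the shaft with its splines in mesh (horizontal distance between gear_mid and shaft_home below 0.003 m and angle between gear_mid's own z axis and vertical below 0.06 rad and z of gear_mid in the frame of shaft_home below 0.042 m), for 0.1 s.
At the end, for the whole second after the job is handed in: Lid on its stop (over 1.8 rad); brass gear upright (within 3.4 degrees) on the shaft, under 3 mm off its axis, underside within 1.5 mm of the shoulder, washer pressed down over 3.5 mm, and the gripper still pressing on the gear (over 1 N), through the last second (horizontal distance between gear_mid and shaft_home below 0.003 m and angle between gear_mid's own z axis and vertical below 0.06 rad and z of gear_mid in the frame of shaft_home below 0.0195 m and value of joint washer above 0.0035 m and contact force between the fingers and gear above 1 N and value of joint lid above 1.8 rad); the arm keeps its last pose, push and grip.
It fails at once if something else on the bench is pushed more than 30 mm from its place (distance of any of nylon_gear, steel_gear, grease_tin, tape_roll, screwdriver, spanner, clip_tray from where it was at the start of the episode above 0.03 m).
It also fails if it takes over 61 s, if anything falls off the work surface, if the arm or the gripper's body presses on something with over 40 N, if the wrist force passes 120 N, or if a joint passes its speed limit or range.

## Working session

There is one attempt and no reset: what is moved stays moved. The work goes in short steps, Python scripts to look and compute and a tool call to move; the robot and the scene stay as the last step left them, time stands still between calls to the robot, and variables do not carry over. Pictures are saved under pics/ and viewed, and the job is handed in when it is done.

Besides the shell and the picture viewer there is one more tool, called after "Emit:" as a command line: name --argument value ..., lists and objects as JSON in quotes. play_rows: Moves the arm, as the interface text tells. Its arguments: {"type":"object","properties":{"series":{"type":"array","items":{"type":"number"}},"jaw":{"type":"number"},"squeeze":{"type":"number"}},"required":["series"]}

```bash
ls; mkdir -p pics; cat > h.py <<'E'
import numpy as np, cv2
from plant import get_state, capture
def snap(n,f):
    c=capture(n); cv2.imwrite('pics/'+f+'.png',c['img']); np.savez('pics/'+f+'.npz',**c); return c
def load(f): return dict(np.load('pics/'+f+'.npz'))
def ray(c,u,v,fish=False):
    K=c['K'];T=c['world_from_camera']
    x=(u-K[0,2])/K[0,0]; y=(v-K[1,2])/K[1,1]
    if fish:
        r=np.hypot(x,y); d=np.array([x/r*np.sin(r),y/r*np.sin(r),np.cos(r)]) if r>1e-9 else np.array([0,0,1.])
    else: d=np.array([x,y,1.])
    d=T[:3,:3]@d
    return T[:3,3],d/np.linalg.norm(d)
def onz(c,u,v,z,fish=False):
    o,d=ray(c,u,v,fish); return o+d*(z-o[2])/d[2]
def proj(c,p,fish=False):
    T=np.linalg.inv(c['world_from_camera']);q=T[:3,:3]@np.asarray(p)+T[:3,3];K=c['K']
    if fish:
        r=np.hypot(q[0],q[1]);t=np.arctan2(r,q[2]);a=q[:2]/max(r,1e-9)*t
    else: a=q[:2]/q[2]
    return K[0,0]*a[0]+K[0,2],K[1,1]*a[1]+K[1,2]
def tri(c1,p1,c2,p2,f1=False,f2=False):
    o1,d1=ray(c1,*p1,f1);o2,d2=ray(c2,*p2,f2)
    A=np.stack([d1,-d2],1);s=np.linalg.lstsq(A,o2-o1,rcond=None)[0]
    a=o1+d1*s[0];b=o2+d2*s[1];return (a+b)/2,np.linalg.norm(a-b)
E
python3 - <<'E'
from h import *
s=get_state();print(s)
for n in('side','top','wrist'):
    c=snap(n,n+'0');print(n,c['K'],c['world_from_camera'])
E
```

```text
pics
{'time_s': 0.0, 'joints': array([-5.20168250e+01,  2.05883080e+01,  6.33377074e-01, -2.15117422e-02,
       -7.01345132e+01, -1.65078077e+01]), 'qd': array([ 0.09566246, -0.00479515, -0.01347414, -0.0153526 , -0.00531832,
        0.00797562]), 'joint_torque': array([-1.07551332e-03, -5.82717419e+01,  2.93057352e+01,  6.99748412e+00,
        6.76450931e-03, -1.60525137e-04]), 'tcp_pos': array([ 0.2469314 , -0.62768422,  0.22565058]), 'eef_rot': array([  3.76951983,  89.90829754, 115.23756145]), 'contact_force': array([-0.88303307, -0.40929052, -0.16022353]), 'moment': array([ 0.03571486, -0.03988588, -0.01162629]), 'gripper_width': 0.08779570616938864}
side [[446.65069035   0.         323.10697091]
 [  0.         446.65069035 200.57590607]
 [  0.           0.           1.        ]] [[-0.98322754 -0.12602566  0.13183753  0.30266213]
 [-0.18237989  0.68369429 -0.70661142  0.87178796]
 [-0.00108539 -0.71880432 -0.6952116   1.02549475]
 [ 0.          0.          0.          1.        ]]
top [[473.19110358   0.         324.10037322]
 [  0.         473.19110358 196.39133188]
 [  0.           0.           1.        ]] [[ 0.01200053 -0.99752055  0.06934508  0.38527907]
 [-0.99954462 -0.01388724 -0.02678979 -0.04594849]
 [ 0.02768637 -0.06899201 -0.99723296  1.33896003]
 [ 0.          0.          0.          1.        ]]
wrist [[309.70691629   0.         317.1380524 ]
 [  0.         309.70691629 201.1180128 ]
 [  0.           0.           1.        ]] [[-0.36552586  0.89115057  0.26877782  0.17440164]
 [ 0.93080024  0.34954274  0.10691487 -0.65584265]
 [ 0.00132791  0.28925861 -0.95725007  0.38367371]
 [ 0.          0.          0.          1.        ]]
```

View pics/side0.png

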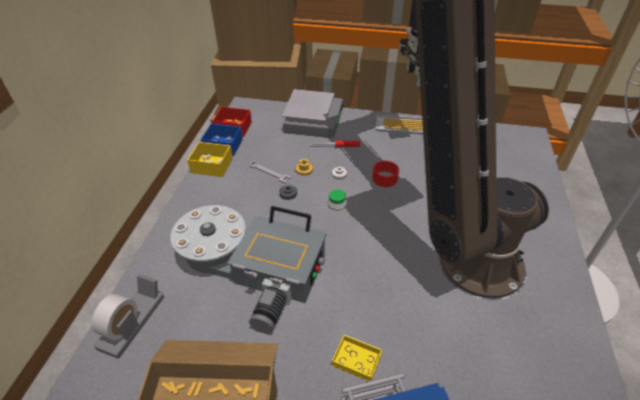

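View pics/top0.png

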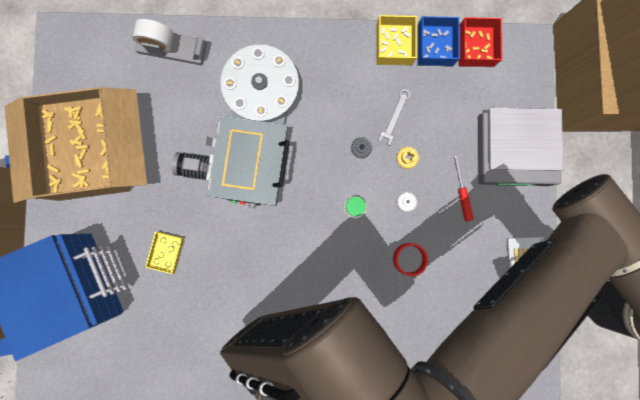

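View pics/wrist0.png

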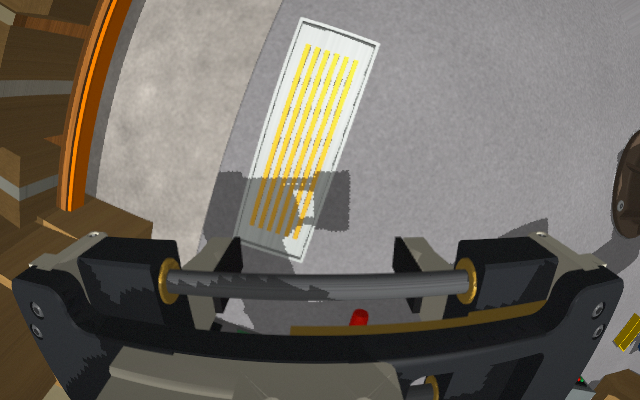

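The side and top views show the case (top ≈ 247,162) with its black handle at ≈ (281,163), the brass gear at ≈ (408,157) and the other parts. I'll zoom in on these next.

```bash
python3 - <<'E'
from h import *
a=load('top0')['img']; b=load('side0')['img']
def z(i,x,y,w,h,k): return cv2.resize(i[y:y+h,x:x+w],(w*k,h*k),interpolation=cv2.INTER_CUBIC)
cv2.imwrite('pics/za.png',np.vstack([z(a,200,100,130,120,5)[:, :]]))
cv2.imwrite('pics/zb.png',np.hstack([z(a,380,135,55,50,7),z(b,280,145,55,50,7)]))
cv2.imwrite('pics/zc.png',z(b,220,195,130,120,5))
E
```

```text
(no output)
```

View pics/za.png

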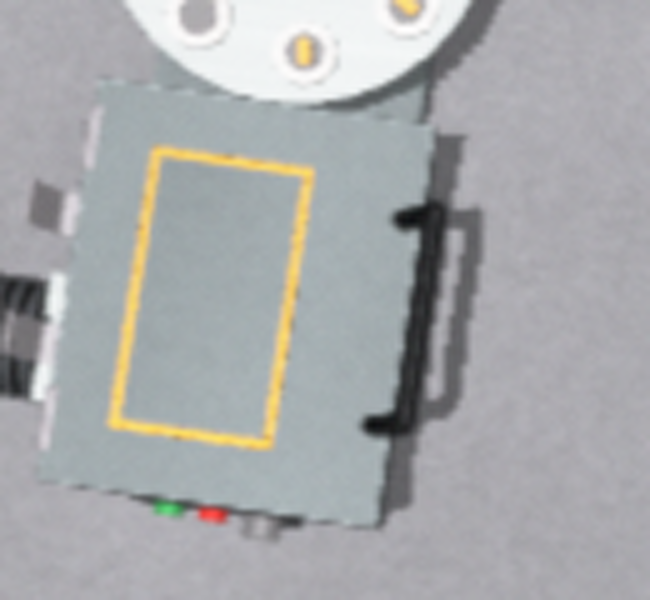

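View pics/zb.png

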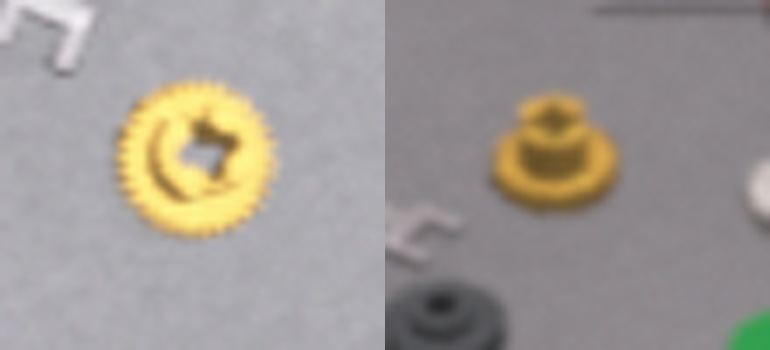

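View pics/zc.png

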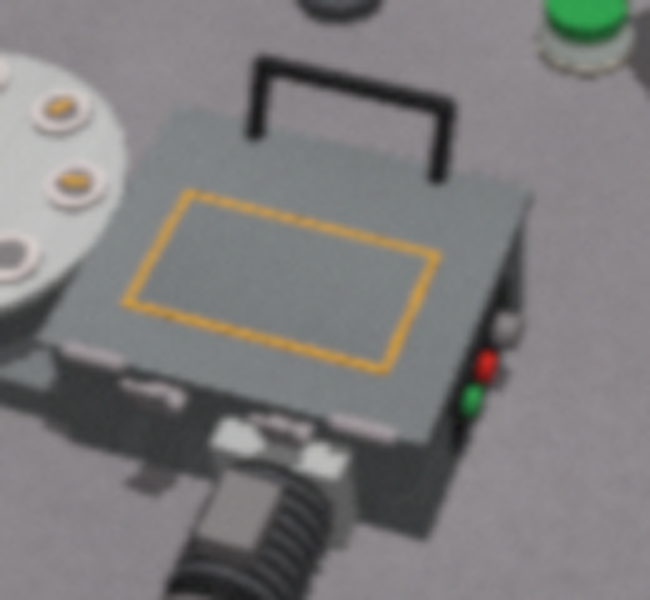

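```bash
python3 - <<'E'
from h import *
t=load('top0');s=load('side0')
q=lambda U,V,x,y,k=5:((U+.5)/k-.5+x,(V+.5)/k-.5+y)
T=lambda U,V:q(U,V,200,100); S=lambda U,V:q(U,V,220,195)
P={}
for n,a,b in [('barfar',(434,213),(262,62)),('barnear',(403,425),(448,103)),
 ('Yfl',(155,150),(126,303)),('Yfr',(313,172),(192,192)),('Ynl',(113,425),(386,370)),('Ynr',(268,445),(437,253)),
 ('hinge far',(102,80),(45,342)),('hinge near',(40,483),(428,440)),('free near',(380,527),(530,195)),('free far',(432,125),(182,105))]:
    p,e=tri(t,T(*a),s,S(*b));P[n]=p;print(n,p.round(4),round(e,4))
b=P['barfar']-P['barnear'];print(np.linalg.norm(b),np.degrees(np.arctan2(b[1],b[0])))
for n in('top0','side0'):
    c=load(n);hsv=cv2.cvtColor(c['img'],cv2.COLOR_BGR2HSV)
    m=cv2.inRange(hsv,(12,100,60),(32,255,255))
    box=(385,135,430,180) if n=='top0' else (285,150,330,180)
    mm=np.zeros_like(m);mm[box[1]:box[3],box[0]:box[2]]=m[box[1]:box[3],box[0]:box[2]]
    ys,xs=np.nonzero(mm);print(n,xs.min(),xs.max(),ys.min(),ys.max(),xs.mean(),ys.mean())
    print(onz(c,(xs.min()+xs.max())/2,(ys.min()+ys.max())/2,0.012))
E
```

```text
barfar [0.6075 0.0202 0.1367] 0.0015
barnear [0.4977 0.0339 0.138 ] 0.0009
Yfl [0.6454 0.1702 0.0961] 0.0001
Yfr [0.6346 0.0867 0.0949] 0.0013
Ynl [0.4993 0.1884 0.0963] 0.0007
Ynr [0.4897 0.1071 0.097 ] 0.0004
hinge far [0.6822 0.1997 0.0916] 0.0024
hinge near [0.4687 0.226  0.0945] 0.0013
free near [0.4485 0.0484 0.0877] 0.0016
free far [0.6599 0.0239 0.0963] 0.0029
0.11060311799236558 -7.11197111389516
top0 397 418 147 168 407.0892857142857 157.40178571428572
[ 0.59164378 -0.31736676  0.012     ]
side0 296 312 159 174 303.7607655502392 167.05263157894737
[ 0.59312286 -0.31683159  0.012     ]
```

The handle ends triangulate to z ≈ 0.137 with a 0.111 m span, which matches the spec. The lid is nearly shut and the machine yaw is about -7.1°. I'll write a small planner that turns world moves into rows.

```bash
cat > plan.py <<'E'
import sys
from h import *
from scipy.spatial.transform import Rotation as Ro
def pose():
    s=get_state();R=Ro.from_euler('xyz',s['eef_rot'],degrees=True).as_matrix()
    return s,np.array(s['tcp_pos']),np.degrees(np.arctan2(R[1,2],R[0,2])),R
def plan(wps,vmax=0.038,start=None):
    """wps: list of (x,y,z,phi deg)"""
    s,p,phi,R=pose()
    if start is not None:p,phi=np.array(start[:3]),start[3]
    print('t',round(s['time_s'],2),'tcp',p.round(4),'phi',round(phi,2),'tilt',R[:,0].round(4),'F',s['contact_force'].round(1),'w',round(s['gripper_width'],4))
    rows=[]
    for w in wps:
        d=np.array(w[:3])-p; dphi=(w[3]-phi+180)%360-180
        n=max(1,int(np.ceil(max(np.linalg.norm(d)/vmax,abs(dphi)/6.5))))
        for i in range(n):
            a=np.radians(phi);ds=d/n
            rows.append([-ds[2],ds@[-np.sin(a),np.cos(a),0],ds@[np.cos(a),np.sin(a),0],-np.radians(dphi/n)])
            phi+=dphi/n
        p=np.array(w[:3])
    while len(rows)%5: rows.append([0,0,0,0])
    for i in range(0,len(rows),5):
        print(','.join(f'{v:.4f}'.rstrip('0').rstrip('.') if abs(v)>5e-5 else '0' for r in rows[i:i+5] for v in r))
E
python3 - <<'E'
from plan import *
plan([(0.5526,0.027,0.20,82.9)])
E
```

```text
t 0.15 tcp [ 0.247  -0.6278  0.2259] phi 111.47 tilt [-5.0e-04  1.1e-03 -1.0e+00] F [ 0.7  0.3 -0.8] w 0.0875
0.0013,-0.0262,0.0249,0.0249,0.0013,-0.0256,0.0255,0.0249,0.0013,-0.0249,0.0262,0.0249,0.0013,-0.0243,0.0268,0.0249,0.0013,-0.0236,0.0274,0.0249
0.0013,-0.0229,0.0279,0.0249,0.0013,-0.0222,0.0285,0.0249,0.0013,-0.0215,0.029,0.0249,0.0013,-0.0208,0.0296,0.0249,0.0013,-0.02,0.0301,0.0249
0.0013,-0.0193,0.0306,0.0249,0.0013,-0.0185,0.031,0.0249,0.0013,-0.0177,0.0315,0.0249,0.0013,-0.0169,0.0319,0.0249,0.0013,-0.0161,0.0323,0.0249
0.0013,-0.0153,0.0327,0.0249,0.0013,-0.0145,0.0331,0.0249,0.0013,-0.0137,0.0335,0.0249,0.0013,-0.0128,0.0338,0.0249,0.0013,-0.012,0.0341,0.0249
```

Emit:
play_rows --series '[0.001,-0.026,0.025,0.025,0.001,-0.0255,0.0255,0.025,0.001,-0.025,0.026,0.025,0.001,-0.024,0.027,0.025,0.001,-0.0235,0.0275,0.025]' --jaw 100

```text
time_s: 0.57
tcp_pos: [0.323, -0.4627, 0.2212]
eef_rot: [24.6, 90.0, 128.8]
contact_force: [1.0, -0.3, 1.2]
gripper_width: 0.0878
```

Emit:
play_rows --series '[0.001,-0.023,0.028,0.025,0.001,-0.022,0.0285,0.025,0.001,-0.0215,0.029,0.025,0.001,-0.021,0.0295,0.025,0.001,-0.02,0.03,0.025]'

```text
time_s: 0.98
tcp_pos: [0.3997, -0.299, 0.2165]
eef_rot: [-83.4, 90.0, 13.6]
contact_force: [0.5, -0.5, 0.0]
gripper_width: 0.0874
```

Emit:
play_rows --series '[0.001,-0.019,0.0305,0.025,0.001,-0.0185,0.031,0.025,0.001,-0.0175,0.0315,0.025,0.001,-0.017,0.032,0.025,0.001,-0.016,0.032,0.025]'

```text
time_s: 1.4
tcp_pos: [0.4758, -0.1357, 0.2116]
eef_rot: [-66.0, 90.0, 23.9]
contact_force: [0.9, 0.2, 0.4]
gripper_width: 0.0876
```

```bash
python3 - <<'E'
from plan import *
plan([(0.5526,0.027,0.20,82.9)])
E
```

```text
t 1.4 tcp [ 0.4758 -0.1357  0.2116] phi 89.93 tilt [ 3.e-04  1.e-04 -1.e+00] F [0.9 0.2 0.4] w 0.0876
0.0023,-0.0153,0.0326,0.0245,0.0023,-0.0145,0.0329,0.0245,0.0023,-0.0137,0.0333,0.0245,0.0023,-0.0129,0.0336,0.0245,0.0023,-0.0121,0.0339,0.0245
```

Emit:
play_rows --series '[0.002,-0.0155,0.0325,0.0245,0.002,-0.0145,0.033,0.0245,0.002,-0.0135,0.0335,0.0245,0.002,-0.013,0.0335,0.0245,0.002,-0.012,0.034,0.0245]'

```text
time_s: 1.82
tcp_pos: [0.5525, 0.0273, 0.2014]
eef_rot: [47.3, 90.0, 130.2]
contact_force: [1.3, -1.4, 0.8]
gripper_width: 0.0878
```

```bash
python3 - <<'E'
from plan import *
plan([])
c=snap('wrist','w1');cv2.circle
for p in [(0.6075,0.0202,0.1367),(0.4977,0.0339,0.138)]: print(proj(c,p,True))
E
```

```text
t 1.82 tcp [0.5525 0.0273 0.2014] phi 82.91 tilt [-0.  0. -1.] F [ 1.3 -1.4  0.8] w 0.0878
(np.float64(315.8879815873709), np.float64(277.5673921545523))
(np.float64(315.682020431662), np.float64(142.22503200768108))
```

View pics/w1.png

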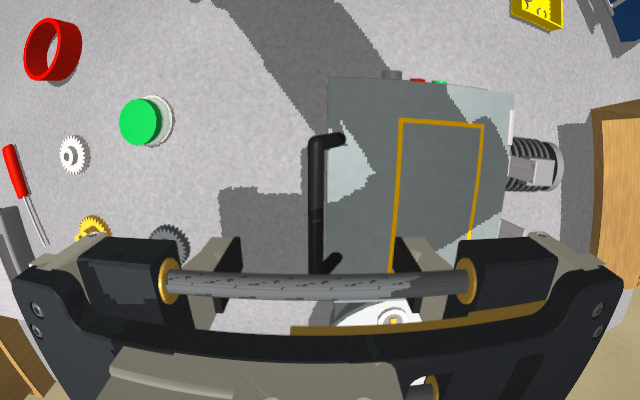

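The wrist view shows the handle bar at u ≈ 317, on the prediction (316) and centred between the fingers. I'll descend and grip it.

Emit:
play_rows --series '[0.025,0,0,0,0.025,0,0,0,0.02,0,0,0,0.0065,0,0,0,0,0,0,0]'

```text
time_s: 2.28
tcp_pos: [0.5509, 0.0251, 0.1233]
eef_rot: [116.7, 89.8, -160.4]
contact_force: [-0.4, -0.8, -0.1]
gripper_width: 0.0879
```

Emit:
play_rows --series '[0,0,0,0,0,0,0,0,0,0,0,0,0,0,0,0,0,0,0,0]' --jaw 0 --squeeze 25

```text
time_s: 2.7
tcp_pos: [0.5526, 0.0256, 0.1259]
eef_rot: [-61.9, 89.9, 21.1]
contact_force: [0.5, 0.4, -0.5]
gripper_width: 0.06
```

```bash
python3 - <<'E'
from plan import *
s,p,phi,R=pose();print(p,phi,s['contact_force'],s['gripper_width'])
E
```

```text
[0.55255815 0.02556698 0.12591922] 82.96390690543839 [ 0.45765194  0.39830777 -0.53015934] 0.060024273759082786
```

Emit:
play_rows --series '[0,0,0,0,0,0,0,0,0,0,0,0,0,0,0,0,0,0,0,0]'

```text
time_s: 3.12
tcp_pos: [0.5522, 0.0255, 0.1251]
eef_rot: [153.1, 90.0, -123.9]
contact_force: [-0.2, -0.2, -0.3]
gripper_width: 0.0263
```

Emit:
play_rows --series '[0,0,0,0,0,0,0,0,0,0,0,0,0,0,0,0,0,0,0,0]'

```text
time_s: 3.53
tcp_pos: [0.5522, 0.0259, 0.125]
eef_rot: [-3.4, 90.0, 79.5]
contact_force: [-0.7, 4.0, -1.8]
gripper_width: 0.0112
```

```bash
python3 - <<'E'
from plan import *
s,p,phi,R=pose();print(p,phi,s['contact_force'],s['gripper_width'])
r=np.hypot(.188,.042); a0=np.arctan2(.042,.188)
# start angle from bar z ~.137
th=0.01
def bar(t): 
    y=-.188*np.cos(t)+.042*np.sin(t); z=.188*np.sin(t)+.042*np.cos(t); return np.array([y,z])
N=25;ths=np.linspace(th,1.93,N+1)
# smooth speed ramp
D=np.array([bar(b)-bar(a) for a,b in zip(ths[:-1],ths[1:])])
for i in range(0,N,5): print([ (round(-d[1],4),0,round(d[0],4),0) for d in D[i:i+5]], 'end',bar(ths[i+5]))
E
```

```text
[0.55223408 0.02592212 0.12495225] 82.96887212913346 [-0.66146569  3.97712499 -1.76276069] 0.011238870285275185
[(np.float64(-0.0143), 0, np.float64(0.0039), 0), (np.float64(-0.0139), 0, np.float64(0.005), 0), (np.float64(-0.0135), 0, np.float64(0.0061), 0), (np.float64(-0.013), 0, np.float64(0.0071), 0), (np.float64(-0.0124), 0, np.float64(0.008), 0)] end [-0.15747244  0.11095238]
[(np.float64(-0.0118), 0, np.float64(0.009), 0), (np.float64(-0.011), 0, np.float64(0.0099), 0), (np.float64(-0.0102), 0, np.float64(0.0107), 0), (np.float64(-0.0094), 0, np.float64(0.0114), 0), (np.float64(-0.0085), 0, np.float64(0.0121), 0)] end [-0.10443795  0.16186635]
[(np.float64(-0.0075), 0, np.float64(0.0127), 0), (np.float64(-0.0065), 0, np.float64(0.0133), 0), (np.float64(-0.0055), 0, np.float64(0.0137), 0), (np.float64(-0.0044), 0, np.float64(0.0141), 0), (np.float64(-0.0033), 0, np.float64(0.0144), 0)] end [-0.03619177  0.18920401]
[(np.float64(-0.0022), 0, np.float64(0.0146), 0), (np.float64(-0.0011), 0, np.float64(0.0148), 0), (np.float64(0.0), 0, np.float64(0.0148), 0), (np.float64(0.0012), 0, np.float64(0.0147), 0), (np.float64(0.0023), 0, np.float64(0.0146), 0)] end [0.03732586 0.18898355]
[(np.float64(0.0034), 0, np.float64(0.0144), 0), (np.float64(0.0045), 0, np.float64(0.0141), 0), (np.float64(0.0056), 0, np.float64(0.0137), 0), (np.float64(0.0066), 0, np.float64(0.0132), 0), (np.float64(0.0076), 0, np.float64(0.0127), 0)] end [0.10540686 0.16123707]
```

Emit:
play_rows --series '[-0.0143,0,0.0039,0,-0.0139,0,0.005,0,-0.0135,0,0.006,0,-0.013,0,0.007,0,-0.0124,0,0.008,0]'

```text
time_s: 3.95
tcp_pos: [0.5559, 0.0547, 0.1923]
eef_rot: [166.9, 89.9, -110.1]
contact_force: [3.5, -1.6, -6.5]
gripper_width: 0.0113
```

```bash
python3 - <<'E'
from plan import *
s,p,phi,R=pose();print(p,phi,s['contact_force'],s['gripper_width'])
y=np.array([.1238,.9923]);b=np.array([.5526,.027])
print((p[:2]-b)@y-.188,p[2]+.012-.093, 'want -.1575 .111')
E
```

```text
[0.55588262 0.05473333 0.19234639] 82.9501956773086 [ 3.49507047 -1.56930171 -6.52429556] 0.011343868206491376
-0.16007382680718096 0.11134638981807507 want -.1575 .111
```

Tracking is good and the forces are small, so I'll continue the arc.

Emit:
play_rows --series '[-0.0118,0,0.009,0,-0.011,0,0.01,0,-0.0102,0,0.0107,0,-0.0094,0,0.0114,0,-0.0085,0,0.012,0]'

```text
time_s: 4.37
tcp_pos: [0.5624, 0.1053, 0.2447]
eef_rot: [-172.4, 89.7, -89.5]
contact_force: [1.1, -9.0, 5.7]
gripper_width: 0.0112
```

Emit:
play_rows --series '[-0.0075,0,0.0127,0,-0.0065,0,0.0133,0,-0.0055,0,0.0137,0,-0.0044,0,0.014,0,-0.0033,0,0.0144,0]'

```text
time_s: 4.78
tcp_pos: [0.5714, 0.1738, 0.2725]
eef_rot: [-136.5, 89.8, -53.5]
contact_force: [0.9, -4.7, 3.7]
gripper_width: 0.0116
```

Emit:
play_rows --series '[-0.0022,0,0.0146,0,-0.001,0,0.0148,0,0,0,0.0148,0,0.0012,0,0.0147,0,0.0023,0,0.0146,0]'

```text
time_s: 5.2
tcp_pos: [0.5809, 0.2488, 0.271]
eef_rot: [-89.8, 89.9, -6.9]
contact_force: [5.9, -4.2, 2.5]
gripper_width: 0.011
```

```bash
python3 - <<'E'
from plan import *
s,p,phi,R=pose();print(p,phi,s['contact_force'],s['gripper_width'])
y=np.array([.1238,.9923]);b=np.array([.5526,.027])
print((p[:2]-b)@y-.188,p[2]+.012-.093, 'want .0373 .189')
c=snap('side','s2')
E
```

```text
[0.58088958 0.24875664 0.27096135] 82.94678013776218 [ 5.85994845 -4.16071384  2.53166608] 0.011037685309905596
0.035551360276434796 0.18996134803338724 want .0373 .189
```

View pics/s2.png

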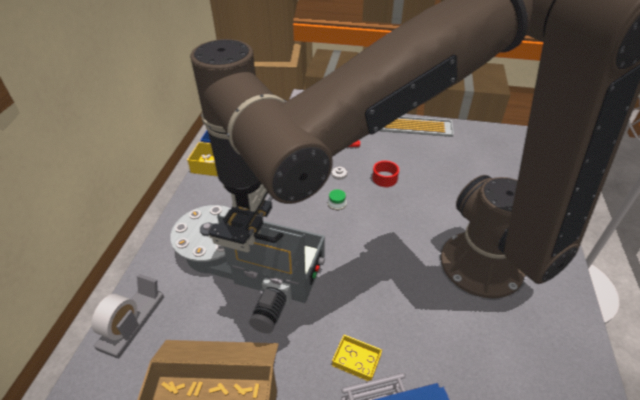

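The lid is well up, with its yellow frame now facing the side camera. I'll finish the arc.

Emit:
play_rows --series '[0.0034,0,0.0144,0,0.0045,0,0.014,0,0.0056,0,0.0137,0,0.0066,0,0.0132,0,0.0076,0,0.0127,0]'

```text
time_s: 5.67
tcp_pos: [0.5888, 0.3133, 0.2433]
eef_rot: [-168.9, 89.6, -86.0]
contact_force: [-4.3, -49.1, 39.9]
gripper_width: 0.0129
```

Emit:
play_rows --series '[0,0,0,0,0,0,0,0,0,0,0,0,0,0,0,0,0,0,0,0]'

```text
time_s: 6.08
tcp_pos: [0.5887, 0.312, 0.2427]
eef_rot: [-175.8, 89.6, -92.9]
contact_force: [4.4, -16.0, 7.3]
gripper_width: 0.0111
```

```bash
python3 - <<'E'
from plan import *
s,p,phi,R=pose();print(p,phi,s['contact_force'],s['gripper_width'])
y=np.array([.1238,.9923]);b=np.array([.5526,.027])
Y,Z=((p[:2]-b)@y-.188,p[2]+.012-.093);print(Y,Z,'theta',np.pi-np.arctan2(Z,Y)-np.arctan2(.042,.188))
c=snap('side','s3');c=snap('top','t3')
E
```

```text
[0.5886755  0.31196272 0.24268554] 82.88938104994018 [  4.42413013 -15.95005216   7.26211757] 0.011130679382973092
0.09923465562792244 0.16168554492953138 theta 1.9014704351482052
```

View pics/t3.png

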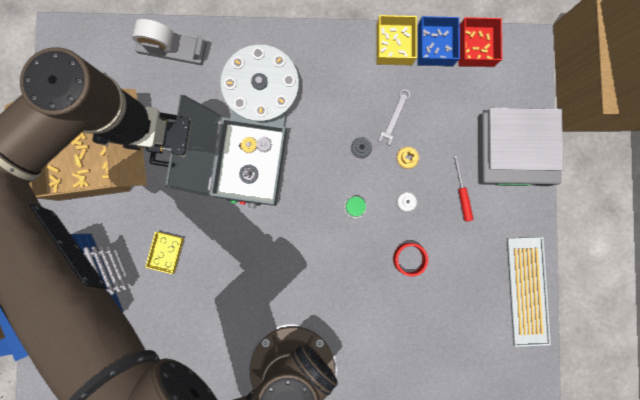

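The top view shows the lid open, leaning left, and the cavity exposed with the shaft at about (248,174). The angle works out to 1.90 rad, with stop force felt. I'll release a little and rise.

Emit:
play_rows --series '[0,0,0,0,0,0,0,0,0,0,0,0,0,0,0,0,0,0,0,0]' --jaw 28

```text
time_s: 6.6
tcp_pos: [0.5876, 0.3166, 0.2416]
eef_rot: [95.9, 89.9, 178.9]
contact_force: [-0.0, 1.2, -1.1]
gripper_width: 0.0241
```

Emit:
play_rows --series '[-0.02,0,0,0,-0.03,0,0,0,-0.03,0,0,0,0,0,0,0,0,0,0,0]'

```text
time_s: 7.02
tcp_pos: [0.5884, 0.317, 0.3243]
eef_rot: [-36.3, 89.8, 46.7]
contact_force: [0.1, -0.3, 0.1]
gripper_width: 0.0246
```

```bash
python3 - <<'E'
from plan import *
s,p,phi,R=pose();print(p,phi,s['contact_force'],s['gripper_width'])
c=snap('top','t4');c=snap('side','s4')
a=c['img'];t=load('t4')['img'];o=load('top0')['img']
def z(i,x,y,w,h,k): return cv2.resize(i[y:y+h,x:x+w],(w*k,h*k),interpolation=cv2.INTER_CUBIC)
cv2.imwrite('pics/z4.png',np.hstack([z(t,160,90,130,120,3),z(a,220,195,130,120,3)]))
cv2.imwrite('pics/z4s.png',z(t,218,115,65,90,6))
E
```

```text
[0.58843691 0.31700612 0.32432733] 83.00462579171257 [ 0.13394459 -0.34648047  0.13930934] 0.02459963924985466
```

View pics/z4.png

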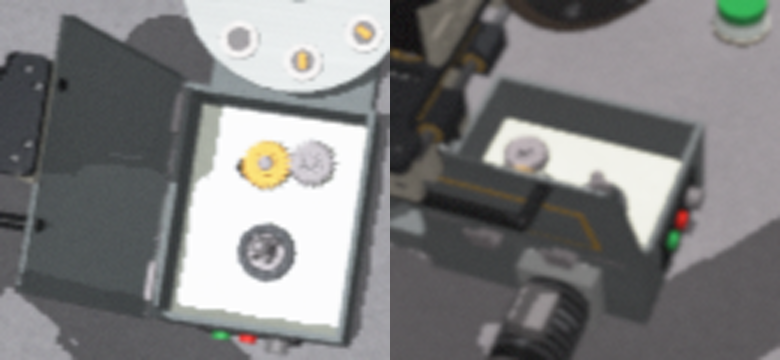

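View pics/z4s.png

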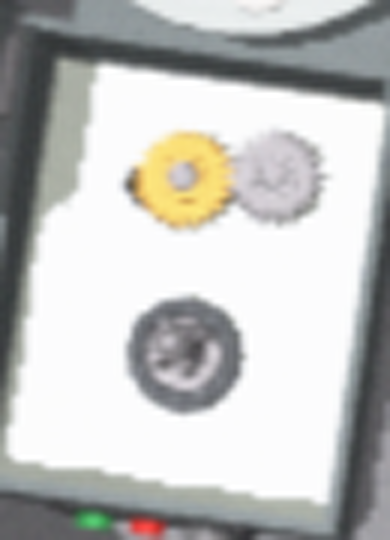

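```bash
python3 - <<'E'
from plan import *
t=load('t4')
q=lambda U,V,x,y,k:((U+.5)/k-.5+x,(V+.5)/k-.5+y)
print(onz(t,*q(186,354,218,115,6),0.043))
hc=np.array([.5759,.2136]);x=np.array([.9923,-.1238]);y=np.array([.1238,.9923])
for d in (.085,.088):print(hc-d*y-.03*x)
# box rim corners
for z in (.09,):
  for U,V in [(198,97),(372,115),(344,340),(165,318)]: print(onz(t,*q(U,V,160,90,3),z))
sh=onz(t,*q(186,354,218,115,6),0.043)
plan([(0.64,0.13,.30,83)])
E
```

```text
[0.53522744 0.12721975 0.043     ]
[0.535608  0.1329685]
[0.5352366 0.1299916]
[0.66684658 0.18482307 0.09      ]
[0.65345665 0.03056646 0.09      ]
[0.45283712 0.0515392  0.09      ]
[0.47003079 0.20843296 0.09      ]
t 7.12 tcp [0.5875 0.3163 0.3215] phi 82.99 tilt [-1.e-03  1.e-04 -1.e+00] F [-0.7 -0.1 -2.2] w 0.0244
0.0036,-0.0125,-0.0297,0,0.0036,-0.0125,-0.0297,0,0.0036,-0.0125,-0.0297,0,0.0036,-0.0125,-0.0297,0,0.0036,-0.0125,-0.0297,0
0.0036,-0.0125,-0.0297,0,0,0,0,0,0,0,0,0,0,0,0,0,0,0,0,0
```

Shaft estimate is ≈ (0.535, 0.128); the ray from the top camera and the hinge geometry agree to within 3 to 6 mm. I'll bring the wrist camera over it.

Emit:
play_rows --series '[0,-0.0125,-0.03,0,0,-0.0125,-0.03,0,0,-0.0125,-0.03,0,0.01,-0.0125,-0.03,0,0.02,-0.0125,-0.03,0]'

```text
time_s: 7.53
tcp_pos: [0.6325, 0.1584, 0.2931]
eef_rot: [-64.4, 89.9, 18.6]
contact_force: [1.3, 1.5, -0.1]
gripper_width: 0.0246
```

Emit:
play_rows --series '[0.025,-0.0125,-0.03,0,0.025,0,0,0,0.02,0,0,0,0,0,0,0,0,0,0,0]' --jaw 100

```text
time_s: 7.95
tcp_pos: [0.6396, 0.1276, 0.2206]
eef_rot: [125.3, 89.8, -151.8]
contact_force: [0.3, 1.1, 1.3]
gripper_width: 0.0524
```

```bash
python3 - <<'E'
from plan import *
plan([])
c=snap('wrist','w5')
print(proj(c,(.535,.128,.089),True),proj(c,(.535,.128,.04),True))
u,v=map(int,proj(c,(.535,.128,.07),True))
i=c['img'][max(v-45,0):v+45,u-60:u+60];cv2.imwrite('pics/w5z.png',cv2.resize(i,None,fx=6,fy=6,interpolation=cv2.INTER_CUBIC));print(u-60,max(v-45,0))
E
```

```text
t 7.95 tcp [0.6396 0.1276 0.2206] phi 82.97 tilt [-0.0035 -0.0019 -1.    ] F [0.3 1.1 1.3] w 0.0524
(np.float64(303.0126827021771), np.float64(83.35240507219136)) (np.float64(305.17239883257355), np.float64(87.34591822461917))
243 40
```

View pics/w5.png

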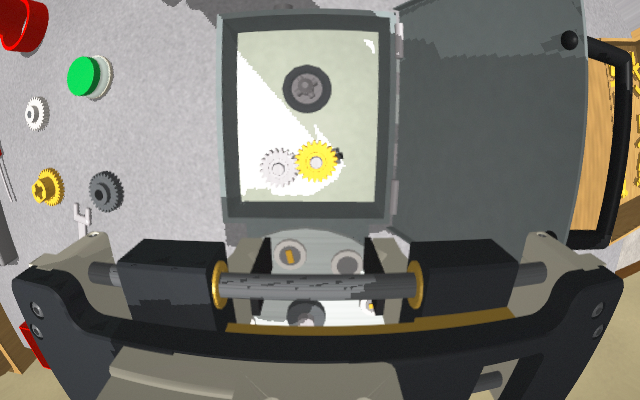

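View pics/w5z.png

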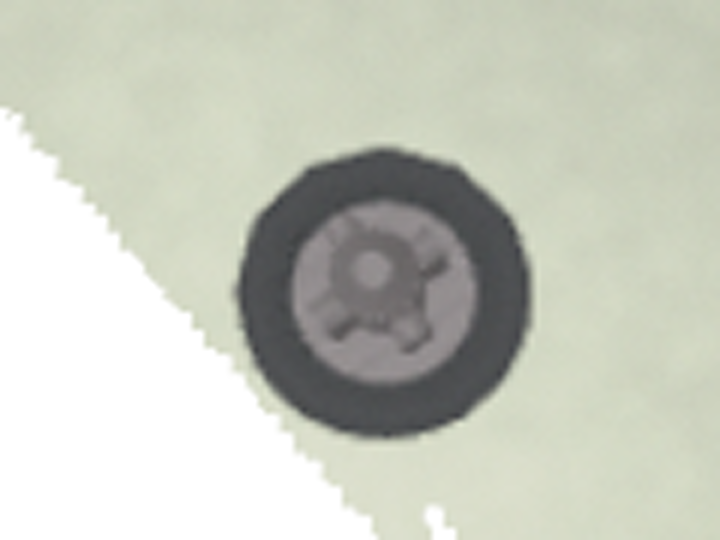

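The wrist view shows the shoulder disc centred at about (385,292) in the zoom, the cone tip at about (374,268), and four splines running diagonally.

```bash
python3 - <<'E'
from plan import *
c=load('w5')
q=lambda U,V:((U+.5)/6-.5+243,(V+.5)/6-.5+40)
print('shoulder',onz(c,*q(385,292),.04,True),'washer',onz(c,*q(384.5,293),.045,True),'tip',onz(c,*q(374,268),.089,True))
r1=onz(c,*q(294,292),.04,True)-onz(c,*q(477,292),.04,True);print(np.linalg.norm(r1))
ce=(onz(c,*q(385,292),.04,True)+onz(c,*q(374,268),.089,True))/2
for z in(.071,):
  for U,V in[(343,226),(430,236),(317,304),(414,335)]:
    p=onz(c,*q(U,V),z,True)-ce;print(U,V,np.hypot(*p[:2]).round(4),np.degrees(np.arctan2(p[1],p[0])).round(1))
i=cv2.resize(c['img'][60:120,275:335],None,fx=12,fy=12,interpolation=cv2.INTER_LANCZOS4)
i=cv2.convertScaleAbs(i,alpha=2,beta=-120)
# predicted drawing
j=i.copy()
cv2.imwrite('pics/w5y.png',i[:600])
E
```

```text
shoulder [0.53621072 0.12955586 0.04      ] washer [0.53676878 0.12957579 0.045     ] tip [0.53607443 0.12962816 0.089     ]
0.032783530619390204
343 226 0.0105 -153.7
430 236 0.0109 122.5
317 304 0.0109 -74.1
414 335 0.0112 24.1
```

View pics/w5y.png

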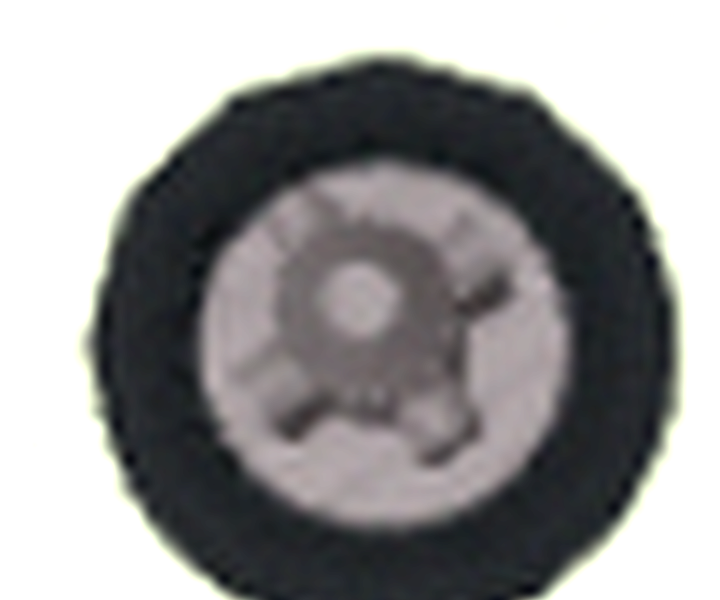

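```bash
python3 - <<'E'
from plan import *
c=load('w5')
q=lambda U,V:((U+.5)/12-.5+275,(V+.5)/12-.5+60)
for a,b in[((305,200),(432,438)),((258,398),(483,240)),((280,170),(285,170))]:
  P=[onz(c,*q(*k),.071,True) for k in(a,b)];d=P[1]-P[0];print(P,np.linalg.norm(d),np.degrees(np.arctan2(d[1],d[0])))
print(onz(c,*q(358,300),.089,True),onz(c,*q(386,342),.04,True))
# gear in this picture
i=cv2.resize(c['img'][160:215,15:75],None,fx=10,fy=10,interpolation=cv2.INTER_CUBIC);cv2.imwrite('pics/w5g.png',i)
E
```

```text
[array([0.52575143, 0.1252961 , 0.071     ]), array([0.54682448, 0.1330632 , 0.071     ])] 0.022458879986080177 20.23286172973107
[array([0.54163637, 0.11942778, 0.071     ]), array([0.53097976, 0.13921242, 0.071     ])] 0.02247209811938781 118.3082640624725
[array([0.52296608, 0.12359381, 0.071     ]), array([0.52302306, 0.12399689, 0.071     ])] 0.00040708552353898507 81.95329260819923
[0.53628111 0.12910072 0.089     ] [0.53597739 0.12954004 0.04      ]
```

View pics/w5g.png

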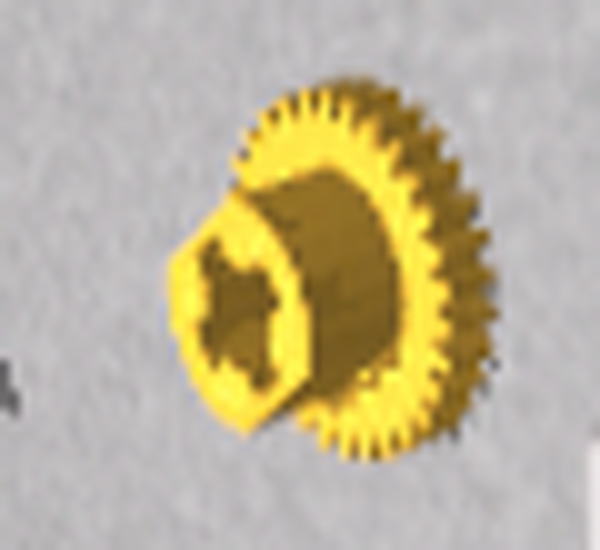

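```bash
python3 - <<'E'
from plan import *
plan([(0.69,-.305,.19,83)])
E
```

```text
t 8.0 tcp [0.6405 0.1282 0.2223] phi 83.0 tilt [-6.e-04 -8.e-04 -1.e+00] F [ 0.2 -0.9  0.8] w 0.0565
0.0027,-0.0085,-0.0353,0,0.0027,-0.0085,-0.0353,0,0.0027,-0.0085,-0.0353,0,0.0027,-0.0085,-0.0353,0,0.0027,-0.0085,-0.0353,0
0.0027,-0.0085,-0.0353,0,0.0027,-0.0085,-0.0353,0,0.0027,-0.0085,-0.0353,0,0.0027,-0.0085,-0.0353,0,0.0027,-0.0085,-0.0353,0
0.0027,-0.0085,-0.0353,0,0.0027,-0.0085,-0.0353,0,0,0,0,0,0,0,0,0,0,0,0,0
```

Emit:
play_rows --series '[0.0025,-0.0085,-0.035,0,0.0025,-0.0085,-0.0355,0,0.0025,-0.0085,-0.0355,0,0.0025,-0.0085,-0.0355,0,0.0025,-0.0085,-0.0355,0]'

```text
time_s: 8.42
tcp_pos: [0.662, -0.0535, 0.212]
eef_rot: [-79.1, 89.8, 4.0]
contact_force: [0.8, -1.1, 0.5]
gripper_width: 0.0864
```

Emit:
play_rows --series '[0.0025,-0.0085,-0.0355,0,0.0025,-0.0085,-0.0355,0,0.0025,-0.0085,-0.0355,0,0.0025,-0.0085,-0.0355,0,0.0025,-0.0085,-0.0355,0]'

```text
time_s: 8.83
tcp_pos: [0.6826, -0.2354, 0.1995]
eef_rot: [-95.5, 89.8, -12.4]
contact_force: [1.5, -0.8, -0.4]
gripper_width: 0.0875
```

Emit:
play_rows --series '[0.0025,-0.0085,-0.0355,0,0.0025,-0.0085,-0.0355,0,0,0,0,0,0,0,0,0,0,0,0,0]'

```text
time_s: 9.25
tcp_pos: [0.6902, -0.3066, 0.1935]
eef_rot: [-98.5, 89.9, -15.6]
contact_force: [0.8, 0.0, 0.4]
gripper_width: 0.088
```

```bash
python3 - <<'E'
from plan import *
plan([])
c=snap('wrist','w6')
u,v=map(int,proj(c,(.592,-.317,.036),True));print(u,v)
x0,y0=u-32,max(0,v-25);print(x0,y0)
i=c['img'][y0:y0+50,x0:x0+64];cv2.imwrite('pics/w6z.png',cv2.resize(i,None,fx=12,fy=12,interpolation=cv2.INTER_CUBIC))
E
```

```text
t 9.25 tcp [ 0.6902 -0.3066  0.1935] phi 82.97 tilt [ 1.5e-03 -4.0e-04 -1.0e+00] F [0.8 0.  0.4] w 0.088
294 92
262 67
```

View pics/w6.png

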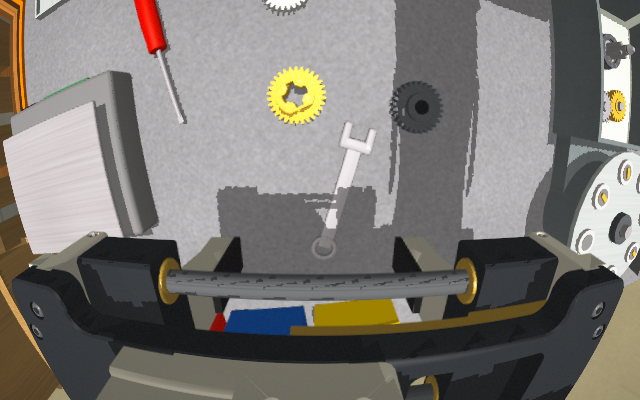

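View pics/w6z.png

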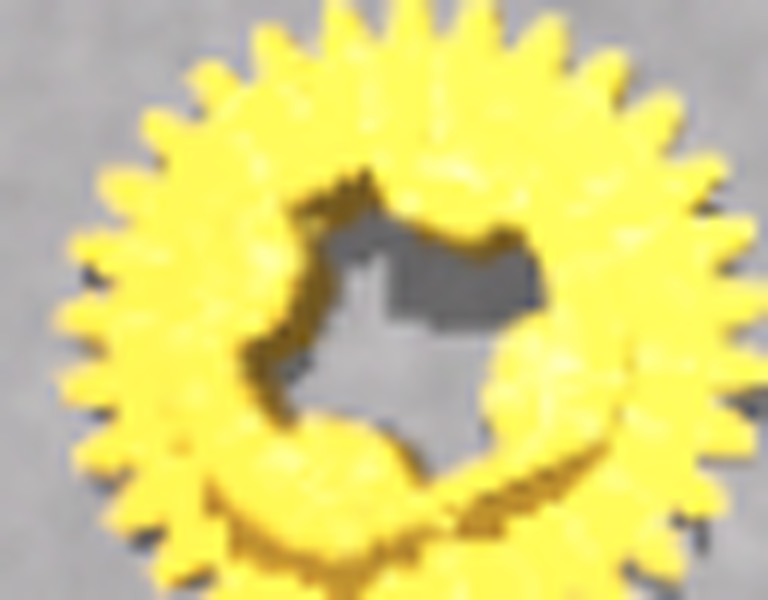

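The brass gear is centred near (296,95) in the wrist image. The bore slots and the lower flat edge can be seen.

```bash
python3 - <<'E'
from plan import *
c=load('w6');q=lambda U,V:((U+.5)/12-.5+262,(V+.5)/12-.5+67)
for n,a,b in[('WE',(257,388),(537,265)),('NS',(332,186),(455,487)),('flat',(430,508),(603,440))]:
  P=[onz(c,*q(*k),.036,True) for k in(a,b)];d=P[1]-P[0];print(n,((P[0]+P[1])/2).round(4),np.linalg.norm(d).round(4),np.degrees(np.arctan2(d[1],d[0])).round(1))
hsv=cv2.cvtColor(c['img'],cv2.COLOR_BGR2HSV);m=cv2.inRange(hsv,(15,100,60),(35,255,255));m[:,:255]=0;m[:,335:]=0;m[:50]=0;m[135:]=0
cnt=max(cv2.findContours(m,cv2.RETR_EXTERNAL,cv2.CHAIN_APPROX_NONE)[0],key=cv2.contourArea)
e=cv2.minEnclosingCircle(cnt);print(e)
h=cv2.convexHull(cnt)[:,0];P=np.array([onz(c,*p,.012,True) for p in h])[:,:2]
print(cv2.minEnclosingCircle(P.astype(np.float32)),)
E
```

```text
WE [ 0.5933 -0.3167  0.036 ] 0.0256 106.2
NS [ 0.5942 -0.317   0.036 ] 0.0278 14.4
flat [ 0.6072 -0.3083  0.036 ] 0.0156 104.2
((296.0, 95.5), 29.56781768798828)
((0.5937004685401917, -0.31692826747894287), 0.03234061226248741)
```

Gear centre is (0.5937, -0.3169) with a rim radius of 32.3 mm, which matches the 64 mm spec. The flats' normal is at about 15.3°. I'll use the equivalent jaw direction, 195.3°.

```bash
python3 - <<'E'
from plan import *
print(get_state()['joints'].round(1))
c=load('w6')
for n,p in(('sp1',(345,140)),('sp2',(343,122)),('spR',(372,150)),('nylonedge',(283,13))):print(n,onz(c,*p,.008,True).round(3))
plan([(0.5937,-.3169,.09,195.3)])
E
```

```text
[ -9.2  29.    9.7   0.  -70.6 -87.8]
sp1 [ 0.65  -0.27   0.008]
sp2 [ 0.629 -0.27   0.008]
spR [ 0.664 -0.241  0.008]
nylonedge [ 0.497 -0.32   0.008]
t 9.3 tcp [ 0.6902 -0.306   0.1935] phi 83.02 tilt [ 1.5e-03 -3.0e-04 -1.0e+00] F [0.4 0.7 0.7] w 0.0875
0.0057,0.0052,-0.0013,-0.1089,0.0057,0.0054,-0.0007,-0.1089,0.0057,0.0054,-0.0001,-0.1089,0.0057,0.0054,0.0005,-0.1089,0.0057,0.0053,0.0011,-0.1089
0.0057,0.0051,0.0016,-0.1089,0.0057,0.0049,0.0022,-0.1089,0.0057,0.0047,0.0027,-0.1089,0.0057,0.0043,0.0032,-0.1089,0.0057,0.004,0.0037,-0.1089
0.0057,0.0035,0.0041,-0.1089,0.0057,0.0031,0.0044,-0.1089,0.0057,0.0026,0.0047,-0.1089,0.0057,0.0021,0.005,-0.1089,0.0057,0.0015,0.0052,-0.1089
0.0057,0.0009,0.0053,-0.1089,0.0057,0.0003,0.0054,-0.1089,0.0057,-0.0002,0.0054,-0.1089,0,0,0,0,0,0,0,0
```

Emit:
play_rows --series '[0.0055,0.005,-0.0015,-0.109,0.0055,0.0055,-0.0005,-0.109,0.0055,0.0055,0,-0.109,0.0055,0.0055,0.0005,-0.109,0.0055,0.0055,0.001,-0.109]' --jaw 60

```text
time_s: 9.72
tcp_pos: [0.663, -0.3081, 0.1658]
eef_rot: [-127.0, 89.9, -12.3]
contact_force: [-0.3, -0.9, 0.3]
gripper_width: 0.06
```

Emit:
play_rows --series '[0.0055,0.005,0.0015,-0.109,0.0055,0.005,0.002,-0.109,0.0055,0.0045,0.0025,-0.109,0.0055,0.0045,0.003,-0.109,0.0055,0.004,0.0035,-0.109]'

```text
time_s: 10.13
tcp_pos: [0.6368, -0.312, 0.1384]
eef_rot: [-160.4, 89.9, -14.6]
contact_force: [0.2, -0.6, -0.9]
gripper_width: 0.0527
```

Emit:
play_rows --series '[0.0055,0.0035,0.004,-0.109,0.0055,0.003,0.0045,-0.109,0.0055,0.0025,0.0045,-0.109,0.0055,0.002,0.005,-0.109,0.0055,0.0015,0.005,-0.109]'

```text
time_s: 10.55
tcp_pos: [0.6106, -0.3151, 0.1108]
eef_rot: [168.4, 89.9, -14.5]
contact_force: [-0.6, -0.2, -0.2]
gripper_width: 0.0524
```

```bash
python3 - <<'E'
from plan import *
plan([(0.5937,-.3169,.09,195.3)])
E
```

```text
t 10.55 tcp [ 0.6106 -0.3151  0.1108] phi 177.1 tilt [ 1.7e-03 -4.0e-04 -1.0e+00] F [-0.6 -0.2 -0.2] w 0.0524
0.0069,0.0009,0.0056,-0.1059,0.0069,0.0003,0.0057,-0.1059,0.0069,-0.0003,0.0057,-0.1059,0,0,0,0,0,0,0,0
```

Emit:
play_rows --series '[0.007,0.001,0.0055,-0.106,0.007,0.0003,0.0057,-0.106,0.007,-0.0003,0.0057,-0.106,0,0,0,0,0,0,0,0]'

```text
time_s: 10.97
tcp_pos: [0.5936, -0.3174, 0.0897]
eef_rot: [141.9, 90.0, -23.3]
contact_force: [-0.2, -0.4, 0.0]
gripper_width: 0.0528
```

```bash
python3 - <<'E'
from plan import *
plan([(0.5937,-.3169,.0155,195.3)])
c=snap('wrist','w7')
E
```

```text
t 10.97 tcp [ 0.5936 -0.3174  0.0897] phi -165.22 tilt [ 7.e-04 -3.e-04 -1.e+00] F [-0.2 -0.4  0. ] w 0.0528
0.0371,-0.0002,-0.0001,-0.0045,0.0371,-0.0002,-0.0001,-0.0045,0,0,0,0,0,0,0,0,0,0,0,0
```

View pics/w7.png

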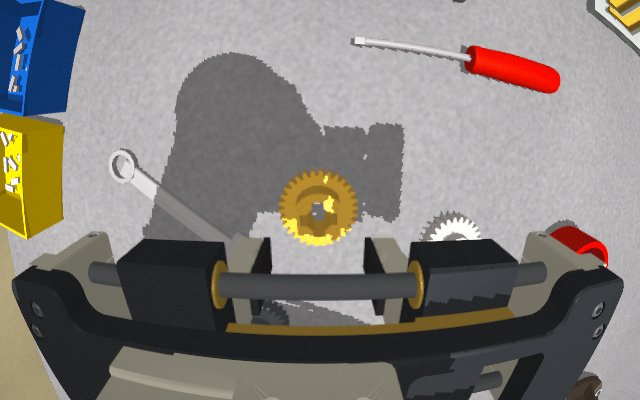

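The gear sits centred at about (318,207), its slots square to the jaws. I'll descend in steps and grip.

Emit:
play_rows --series '[0.025,0,0,-0.005,0.025,-0.0005,0,-0.005,0.015,0,0,0,0.007,0,0,0,0.002,0,0,0]'

```text
time_s: 11.43
tcp_pos: [0.5929, -0.3175, 0.0139]
eef_rot: [-25.0, 89.9, 170.4]
contact_force: [1.0, 0.8, 0.2]
gripper_width: 0.0526
```

Emit:
play_rows --series '[0,0,0,0,0,0,0,0,0,0,0,0,0,0,0,0,0,0,0,0]' --jaw 0 --squeeze 40

```text
time_s: 11.85
tcp_pos: [0.5935, -0.3182, 0.0161]
eef_rot: [145.3, 89.9, -19.3]
contact_force: [0.2, 0.7, 5.7]
gripper_width: 0.0316
```

Emit:
play_rows --series '[0,0,0,0,0,0,0,0,0,0,0,0,0,0,0,0,0,0,0,0]'

```text
time_s: 12.27
tcp_pos: [0.5935, -0.3182, 0.0161]
eef_rot: [142.3, 89.9, -22.3]
contact_force: [-1.7, 1.0, 6.1]
gripper_width: 0.0319
```

```bash
python3 - <<'E'
from plan import *
plan([])
c=snap('wrist','w8')
E
```

```text
t 12.27 tcp [ 0.5935 -0.3182  0.0161] phi -164.55 tilt [ 1.6e-03 -7.0e-04 -1.0e+00] F [-1.7  1.   6.1] w 0.0319
```

View pics/w8.png

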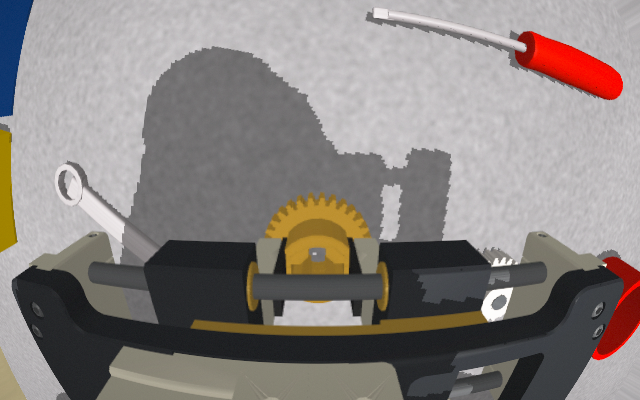

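```bash
cat > fitgear.py <<'E'
from plan import *
from scipy.optimize import least_squares
def fit(f,zrim,box):
    c=load(f);hsv=cv2.cvtColor(c['img'],cv2.COLOR_BGR2HSV);m=cv2.inRange(hsv,(12,90,50),(35,255,255))
    x0,y0,x1,y1=box;k=np.zeros_like(m);k[y0:y1,x0:x1]=m[y0:y1,x0:x1]
    cnt=max(cv2.findContours(k,cv2.RETR_EXTERNAL,cv2.CHAIN_APPROX_NONE)[0],key=cv2.contourArea)
    h=cv2.convexHull(cnt)[:,0]
    h=np.array([p for p in h if p[1]<y1-3])
    P=np.array([onz(c,*p,zrim,True) for p in h])[:,:2]
    r=least_squares(lambda q:np.hypot(P[:,0]-q[0],P[:,1]-q[1])-.032,P.mean(0),loss='soft_l1',f_scale=.0005)
    print(len(h),h[:,0].min(),h[:,0].max(),h[:,1].min(),h[:,1].max(),'centre',r.x.round(4),'res',np.abs(r.fun).max().round(4));return r.x
E
python3 - <<'E'
from fitgear import *
g=fit('w7',.012,(260,160,380,250))
g=fit('w8',.012,(255,180,380,236))
s,p,phi,R=pose();print(R.T@np.r_[g-p[:2],0])
E
```

```text
32 279 357 168 245 centre [ 0.5936 -0.3177] res 0.0015
16 265 368 192 231 centre [ 0.5944 -0.3194] res 0.001
[ 2.21072065e-06  1.42130410e-03 -4.92130672e-04]
```

The grip width of 31.9 mm confirms the pads are on the flats. I'll lift and carry the gear to the shaft.

```bash
python3 - <<'E'
from plan import *
plan([(0.585,-.28,.15,196.5),(0.5361,.1294,.16,204.5)],vmax=.036)
E
```

```text
t 12.32 tcp [ 0.5935 -0.3182  0.0161] phi -164.55 tilt [ 1.6e-03 -7.0e-04 -1.0e+00] F [-0.8  0.6  6.7] w 0.0314
-0.0335,-0.0098,-0.0005,-0.0046,-0.0335,-0.0098,-0.0005,-0.0046,-0.0335,-0.0098,-0.0006,-0.0046,-0.0335,-0.0098,-0.0006,-0.0046,-0.0008,-0.0339,-0.0058,-0.0116
-0.0008,-0.0338,-0.0062,-0.0116,-0.0008,-0.0337,-0.0066,-0.0116,-0.0008,-0.0336,-0.007,-0.0116,-0.0008,-0.0336,-0.0074,-0.0116,-0.0008,-0.0335,-0.0077,-0.0116
-0.0008,-0.0334,-0.0081,-0.0116,-0.0008,-0.0333,-0.0085,-0.0116,-0.0008,-0.0332,-0.0089,-0.0116,-0.0008,-0.0331,-0.0093,-0.0116,-0.0008,-0.033,-0.0097,-0.0116
-0.0008,-0.0329,-0.0101,-0.0116,0,0,0,0,0,0,0,0,0,0,0,0,0,0,0,0
```

Emit:
play_rows --series '[-0.025,0,0,0,-0.036,-0.01,-0.0005,-0.005,-0.036,-0.015,-0.0005,-0.005,-0.036,-0.014,-0.0005,-0.005,-0.001,-0.034,-0.006,-0.0115]'

```text
time_s: 12.73
tcp_pos: [0.5834, -0.2485, 0.1563]
eef_rot: [142.5, 89.4, -20.6]
contact_force: [3.6, 1.1, -1.5]
gripper_width: 0.0318
```

Emit:
play_rows --series '[-0.001,-0.034,-0.006,-0.0115,-0.001,-0.0335,-0.0065,-0.0115,-0.001,-0.0335,-0.007,-0.0115,-0.001,-0.0335,-0.0075,-0.0115,-0.001,-0.0335,-0.0075,-0.0115]'

```text
time_s: 13.15
tcp_pos: [0.559, -0.0738, 0.1535]
eef_rot: [-54.4, 90.0, 145.8]
contact_force: [1.4, 0.4, -3.7]
gripper_width: 0.0318
```

Emit:
play_rows --series '[-0.001,-0.0335,-0.008,-0.0115,-0.001,-0.0335,-0.0085,-0.0115,-0.001,-0.033,-0.009,-0.0115,-0.001,-0.033,-0.0095,-0.0115,-0.001,-0.033,-0.0095,-0.0115]'

```text
time_s: 13.57
tcp_pos: [0.5393, 0.0969, 0.1586]
eef_rot: [-47.3, 90.0, 156.2]
contact_force: [0.4, 0.3, -3.2]
gripper_width: 0.0313
```

```bash
python3 - <<'E'
from plan import *
plan([(0.5361,.1294,.16,204.5)],vmax=.036)
E
```

```text
t 13.57 tcp [0.5393 0.0969 0.1586] phi -156.44 tilt [-6.e-04  3.e-04 -1.e+00] F [ 0.4  0.3 -3.2] w 0.0313
-0.0014,-0.0311,-0.01,-0.0165,0,0,0,0,0,0,0,0,0,0,0,0,0,0,0,0
```

Emit:
play_rows --series '[0,-0.0155,-0.005,-0.0165,0,-0.0155,-0.005,0,0,0,0,0,0,0,0,0,0,0,0,0]'

```text
time_s: 13.98
tcp_pos: [0.5364, 0.1275, 0.1584]
eef_rot: [-9.3, 90.0, -164.8]
contact_force: [0.0, -0.3, -3.1]
gripper_width: 0.0317
```

```bash
python3 - <<'E'
from fitgear import *
plan([])
c=snap('wrist','w9');t=snap('top','t9')
s,p,phi,R=pose()
g=fit('w9',p[2]-.0035,(255,180,380,236));print('gear-tcp',g-p[:2])
E
```

```text
t 13.98 tcp [0.5364 0.1275 0.1584] phi -155.51 tilt [-8.e-04 -2.e-04 -1.e+00] F [ 0.  -0.3 -3.1] w 0.0317
17 266 368 192 230 centre [0.5378 0.1264] res 0.0014
gear-tcp [ 0.00117545 -0.00054629]
```

View pics/w9.png

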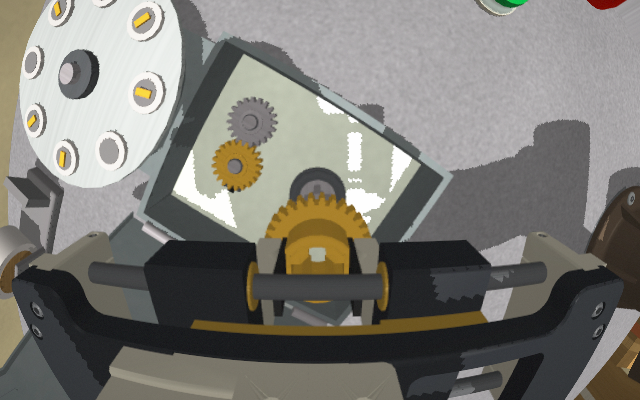

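View pics/t9.png

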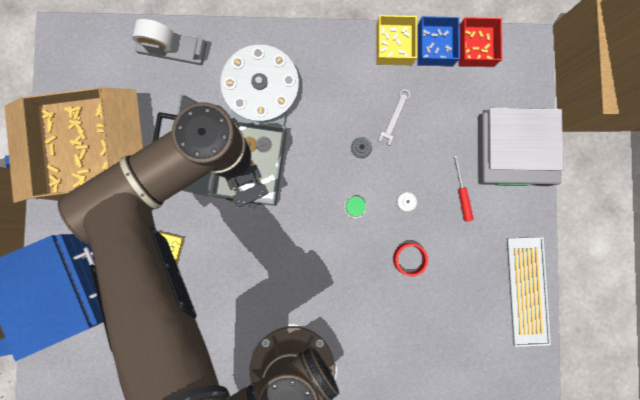

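The gear is hub-up in the gripper above the case, with the shaft foot visible just behind it at about (318,190). I'll correct sideways and lower towards the cone.

Emit:
play_rows --series '[0.01,-0.0023,-0.0005,0,0.015,0,0,0,0.015,0,0,0,0.006,0,0,0,0,0,0,0]'

```text
time_s: 14.5
tcp_pos: [0.5352, 0.129, 0.1107]
eef_rot: [3.5, 89.8, -152.1]
contact_force: [-0.2, 0.4, -2.9]
gripper_width: 0.0318
```

Emit:
play_rows --series '[0.003,0,0,0,0.003,0,0,0,0.003,0,0,0,0.003,0,0,0,0,0,0,0]' --squeeze 55

```text
time_s: 14.92
tcp_pos: [0.5362, 0.13, 0.1004]
eef_rot: [-15.4, 90.0, -171.0]
contact_force: [-1.0, 0.2, -4.3]
gripper_width: 0.0314
```

```bash
python3 - <<'E'
from plan import *
plan([]);print(get_state()['moment'])
E
```

```text
t 14.92 tcp [0.5362 0.13   0.1004] phi -155.51 tilt [-3.e-04 -1.e-04 -1.e+00] F [-1.   0.2 -4.3] w 0.0314
[0.05340018 0.18814903 0.03134731]
```

Emit:
play_rows --series '[0.003,0,0,0,0.003,0,0,0,0.003,0,0,0,0.002,0,0,0,0,0,0,0]'

```text
time_s: 15.33
tcp_pos: [0.536, 0.13, 0.0891]
eef_rot: [-2.6, 90.0, -158.1]
contact_force: [0.3, -1.0, -4.2]
gripper_width: 0.0317
```

Emit:
play_rows --series '[0.002,0,0,0,0.002,0,0,0,0.002,0,0,0,0,0,0,0,0,0,0,0]'

```text
time_s: 15.75
tcp_pos: [0.5363, 0.1299, 0.0835]
eef_rot: [22.1, 90.0, -133.4]
contact_force: [1.1, -2.2, -4.1]
gripper_width: 0.0317
```

```bash
python3 - <<'E'
from plan import *
plan([]);print(get_state()['moment'])
E
```

```text
t 15.75 tcp [0.5363 0.1299 0.0835] phi -155.51 tilt [-3.e-04 -4.e-04 -1.e+00] F [ 1.1 -2.2 -4.1] w 0.0317
[-1.11729208 -0.17606592 -0.01617982]
```

There's no vertical resistance, with the gear's underside about 3 mm below the spline tops, so it appears meshed. I'll keep going gently.

Emit:
play_rows --series '[0.002,0,0,0,0.002,0,0,0,0.002,0,0,0,0.002,0,0,0,0,0,0,0]'

```text
time_s: 16.17
tcp_pos: [0.5364, 0.1297, 0.0754]
eef_rot: [59.4, 90.0, -96.1]
contact_force: [1.9, -4.7, -3.3]
gripper_width: 0.0318
```

```bash
python3 - <<'E'
from plan import *
plan([]);print(get_state()['moment'])
c=snap('wrist','w10')
E
```

```text
t 16.17 tcp [0.5364 0.1297 0.0754] phi -155.51 tilt [-1.e-04 -5.e-04 -1.e+00] F [ 1.9 -4.7 -3.3] w 0.0318
[-2.03739703 -0.62036019  0.02769691]
```

View pics/w10.png

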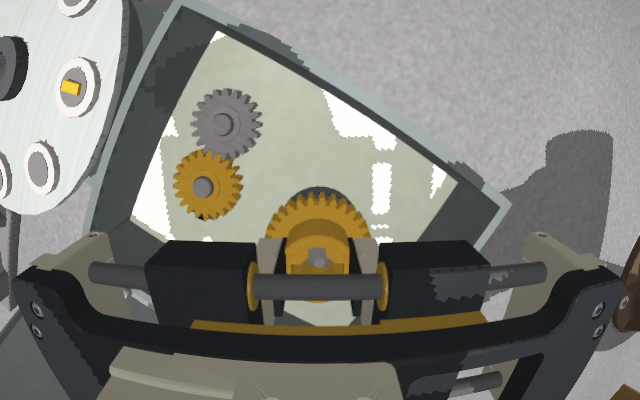

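The shaft tip shows in the bore at about (318,258). The lateral force points along +tool y, so I'll ease about 0.7 mm that way while descending.

Emit:
play_rows --series '[0,0.0004,0,0,0.002,0.0004,0,0,0.003,0,0,0,0.003,0,0,0,0,0,0,0]'

```text
time_s: 16.63
tcp_pos: [0.5365, 0.1295, 0.0669]
eef_rot: [-21.9, 90.0, -177.4]
contact_force: [-0.2, -2.4, -3.9]
gripper_width: 0.0318
```

```bash
python3 - <<'E'
from plan import *
plan([]);print(get_state()['moment'])
E
```

```text
t 16.63 tcp [0.5365 0.1295 0.0669] phi -155.51 tilt [-5.e-04 -0.e+00 -1.e+00] F [-0.2 -2.4 -3.9] w 0.0318
[-0.65729981  0.08701658  0.03449409]
```

Emit:
play_rows --series '[0.002,0.0003,0,0,0.002,0,0,0,0.002,0,0,0,0.001,0,0,0,0,0,0,0]'

```text
time_s: 17.05
tcp_pos: [0.5368, 0.1292, 0.061]
eef_rot: [-30.9, 90.0, 173.6]
contact_force: [-3.7, -0.0, 4.1]
gripper_width: 0.0315
```

Emit:
play_rows --series '[0.001,0,0,0,0.001,0,0,0,0.001,0,0,0,0,0,0,0,0,0,0,0]' --squeeze 60

```text
time_s: 17.47
tcp_pos: [0.5368, 0.1292, 0.0585]
eef_rot: [-168.0, 90.0, 36.5]
contact_force: [-4.8, 0.8, 7.3]
gripper_width: 0.0315
```

```bash
python3 - <<'E'
from plan import *
plan([]);print(get_state()['moment'])
E
```

```text
t 17.47 tcp [0.5368 0.1292 0.0585] phi -155.49 tilt [ 3.e-04  2.e-04 -1.e+00] F [-4.8  0.8  7.3] w 0.0315
[-0.01462777  2.10435745  0.00461995]
```

Emit:
play_rows --series '[0.001,0,0.0005,0,0.001,0,0,0,0.001,0,0,0,0,0,0,0,0,0,0,0]'

```text
time_s: 17.88
tcp_pos: [0.5368, 0.1293, 0.056]
eef_rot: [-180.0, 89.9, 24.6]
contact_force: [-5.6, -0.2, 9.0]
gripper_width: 0.0315
```

Emit:
play_rows --series '[0.0005,0,0,0,0.0005,0,0,0,0,0,0,0,0,0,0,0,0,0,0,0]'

```text
time_s: 18.3
tcp_pos: [0.5368, 0.1293, 0.056]
eef_rot: [175.4, 89.9, 20.0]
contact_force: [-8.8, -0.3, 18.9]
gripper_width: 0.032
```

```bash
python3 - <<'E'
from plan import *
plan([]);print(get_state()['moment'])
E
```

```text
t 18.3 tcp [0.5368 0.1293 0.056 ] phi -155.46 tilt [ 1.7e-03  6.0e-04 -1.0e+00] F [-8.8 -0.3 18.9] w 0.032
[-0.03128296  3.80764372 -0.01399786]
```

z stopped at 0.056 while the force rose from 9 to 19 N, so the gear is on the shoulder. I'll ease the lateral load and add a little press.

Emit:
play_rows --series '[0,0,0.0005,0,0.0005,0,0.0003,0,0,0,0,0,0,0,0,0,0,0,0,0]'

```text
time_s: 18.72
tcp_pos: [0.5368, 0.1293, 0.0559]
eef_rot: [176.5, 89.8, 21.1]
contact_force: [-8.1, 0.7, 21.6]
gripper_width: 0.0319
```

Emit:
play_rows --series '[0,0,0,0,0,0,0,0,0,0,0,0,0,0,0,0,0,0,0,0]'

```text
time_s: 19.13
tcp_pos: [0.5368, 0.1293, 0.056]
eef_rot: [176.5, 89.8, 21.1]
contact_force: [-9.4, 0.7, 21.8]
gripper_width: 0.0316
```

```bash
python3 - <<'E'
from fitgear import *
plan([]);print(get_state()['moment'])
c=snap('wrist','w11');snap('side','s11');snap('top','t11')
s,p,phi,R=pose()
fit('w11',.052,(255,180,380,236))
b=load('s11')['img'];b=cv2.resize(b[170:340,160:360],None,fx=3,fy=3);t=load('t11')['img'];t=cv2.resize(t[80:220,140:300],None,fx=3,fy=3)
cv2.imwrite('pics/s11z.png',b);cv2.imwrite('pics/t11z.png',t)
E
```

```text
t 19.13 tcp [0.5368 0.1293 0.056 ] phi -155.44 tilt [ 0.0031  0.0012 -1.    ] F [-9.4  0.7 21.8] w 0.0316
[-1.67108573e-03  3.47080028e+00 -4.44020021e-02]
15 266 367 193 230 centre [0.5374 0.128 ] res 0.0016
```

View pics/w11.png

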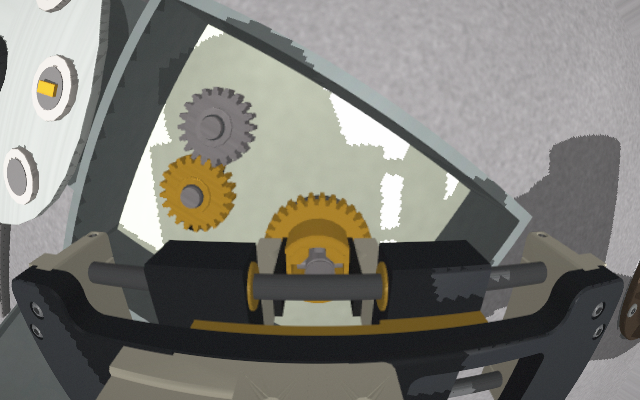

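View pics/s11z.png

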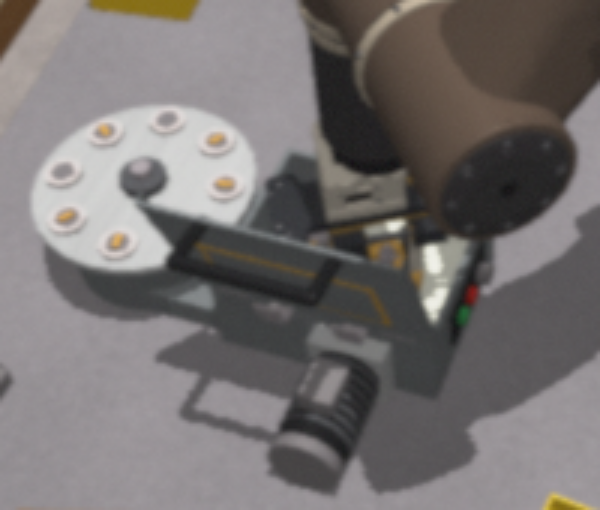

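View pics/t11z.png

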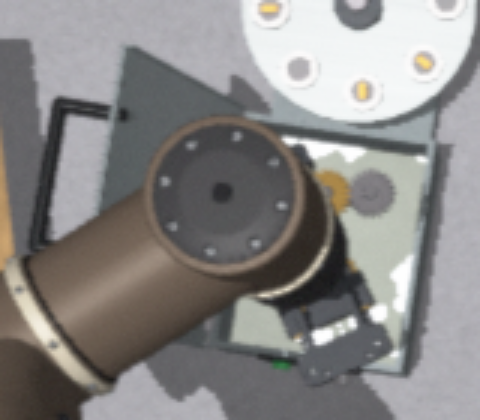

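The gear is home: 0.0560 − 0.0161 puts the underside at 39.9 mm against the 40 mm shoulder, with a 22 N net push. One last check that the lid is still on its stop.

```bash
python3 - <<'E'
from plan import *
t=load('t11');s=load('s11')
q=lambda U,V,x,y,k:((U+.5)/k-.5+x,(V+.5)/k-.5+y)
for a,b in[((57,105),(177,264)),((40,245),(318,300))]:
    p,e=tri(t,q(*a,140,80,3),s,q(*b,160,170,3));y=(p[:2]-[.5759,.2136])@[.1238,.9923];z=p[2]-.093
    print(p.round(4),e.round(4),'theta',np.pi-np.arctan2(z,y)-np.arctan2(.042,.188))
plan([])
E
```

```text
[0.6424 0.3076 0.2556] 0.0028 theta 1.9090040944108626
[0.5339 0.3178 0.2518] 0.0041 theta 1.9045743457333049
t 19.28 tcp [0.5368 0.1293 0.0559] phi -155.44 tilt [ 0.003   0.0012 -1.    ] F [-8.6  1.1 21.7] w 0.0313
```

The lid measures about 1.905 rad and everything is steady, so I'm handing in.

```bash
python3 - <<'E'
from plant import close_job
print(close_job())
E
```

```text
the job is handed in; nothing more can be done
None
```

I opened the lid onto its stop, meshed the brass gear on the splined shaft and pressed it home, and handed in at about 19.3 s still holding it down. `close_job` reports no verdict, so these are my own last checks:

- **Lid:** two handle points triangulated to about 1.905 rad, against the 1.8 rad needed.
- **Gear height:** the underside came out at 39.9 mm, against the 40 mm shoulder. This is from arm readings taken on the bench and at home. In the last steps the height stopped changing while the force rose from 9 to about 22 N.
- **Grip and push:** the net upward force on the tool was a steady 22 N, with a 60 N grip and the jaws 31–32 mm apart on the 32 mm flats. The tool was tilted 0.003 rad.
- **Splines:** no resistance or search was needed; the gear slid on at my measured spline angle of about 24.5°.

- **Sideways force:** about 9 N along x stayed on the tool at the end, and shifting about 1.3 mm to relieve it did not help. The play in the splines should limit the offset to about 1.5 mm, inside the 3 mm limit.
- **Gear centre:** wrist-camera estimates of the gear's centre, taken while I was handling it, differed by 1–2 mm.
- **Other parts:** I saw nothing else on the bench move in the pictures, but I did not measure their positions again.

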